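# Open the double-catch parts drawer with its two buttons

### The arm

A 7-joint arm with a two-finger parallel gripper is mounted at the origin on a cart in front of the work surface, level with it; the furniture and walls round the work are solid. World frame = base frame: x ahead of the robot, y to its left, z up, the work surface at z = 0. Lengths are in mm, angles in rad, forces in N, time in s.
With the tool pointing down it reaches from about 375 to 925 mm from the base axis. Payload 3.1 kg.
Tool frame: the origin (TCP) lies on the front face of the gripper's body, between the roots of the fingers; the fingertips stand 73 mm ahead of it and the grasp point (between the pads) lies 54 mm ahead of it; z points along the fingers, y is the line along which they close (so a half turn about z gives the same grasp; the last joint's range is limited). The gripper opens to 85 mm and grips with 20 to 120 N. Pads are 22 mm wide; open, the fingers measure 114 mm over their backs; the gripper's body (76 mm by 85 mm) begins 54 mm behind the grasp point. The pads swing forward as they close: fully open they stand 13 mm farther back than shut.
Start: joints at [-1.316, 0.383, 0.044, 1.598, -0.018, 1.161, -0.05], TCP at [224.572, 609.977, 303.869] pointing down, gripper open.
Joint ranges: [-2.61, 2.61], [-0.41, 2.15], [-1.48, 1.57], [0, 2.5], [-1.57, 4.71], [0.05, 1.97], [-2.85, 2.85]. Speed limits (rad/s): [2.79, 2.79, 3.14, 3.14, 3.14, 3.14, 3.14].

### API

Orientations are given as [roll, pitch, yaw] about the fixed x, y, z axes, in that order (R = Rz(yaw) Ry(pitch) Rx(roll)).
In Python, from station import state, optics, workorder gives the robot as it stands.
- The arm moves only by the tool move_arm, never from a script. Its argument "steps" is a list of rows, each a list of 5 numbers: the gripper's target within -1 to 1 (shut at 1, half-way at 0, fully open at -1), then the shift along the tool's x, y, z in units of 1 m (1.0 is 1 m), then the turn about the tool's z in units of 0.5 rad (1.0 is 0.5 rad). A call has 1 to 10 rows; each row is the pose to reach, as a shift and turn from the pose commanded when the call began, along the tool's axes at that moment; what a row does not reach only later rows make up. A row lasts 1/12 s, in which the tool goes at most 41.7 mm and 7.16 degrees, less where a joint would pass 70% of its speed; a pose out of reach is approached as far as the arm can. A call with a number of a shift or a turn outside -1 to 1 is refused whole. A call with a gripper value outside its range is refused whole. The fingers move at their own pace and stop on an object; "newtons" is the grip in N (left out, the last holds). Time passes only in rows, so rows that repeat a pose let the fingers close. It gives the time, the measured TCP pose, the force, the opening and the grip force at its end, in the units of the state.
- state(): the state, without advancing time (a new reading comes with each control period).
- optics.camera(name): name is "side" or "top"; returns the picture (480x640x3 uint8, red, green, blue); there is no depth.
- optics.camera_model(name): a dict with "intrinsics" (3x3 intrinsics, pixels), "R" (3x3) and "t" (3): a world point X has camera coordinates R X + t. Camera axes: x right, y down, z forward; pixel columns grow to the right and rows downward; lengths in mm; the calibration is good to about 2 mm. A picture is of the moment at which its call begins. camera_model takes no time and is no camera call.
- workorder.sign_off(): hands the job in; it is judged then, once.
The state is a dict: "t": time; "q": joint angles; "joint_velocities": joint speeds; "tau": joint torques, N m; "position": TCP position; "tcp_rot": TCP orientation; "force": force on the tool from outside, world axes, zero at the start; "ft_torque": the same for the moment, N m; "grip_width": finger opening in mm; "grip_force": force on a finger pad.
Only numpy, scipy, OpenCV 4.12 (cv2) and the standard library are available. Lean on these libraries where they do the work, as an engineer would, in place of code of your own. Each camera call takes 0.05 s, during which the arm holds its last target. There are 200 camera calls.

### The job

Open the drawer of the small grey parts box that has the red buttons: with one fingertip on each, press its two red buttons all the way down together and keep both down until the damped drawer has slid fully out by itself. Then let both buttons come back up and move clear. Do not touch the drawer, do not press the green box's buttons, and do not grasp, lift or push aside anything lying around.

Things in the scene. Friction and masses are not known exactly. Their poses are not given: they have to be found in the camera images.
- red_box: Grey metal parts box, fixed to the bench, with two round red buttons on top and a red drawer face: 124 deep (x) x 104 wide (y) x 70 mm high without buttons. Origin at the centre of its underside; x points from the drawer face to the back, y to its left, z up. Buttons side by side along y, 60 mm between centres (y = +30 and -30 mm, x = 0).
- green_box: A second, identical box, but with green buttons and a green drawer face; fixed; to be left alone. Same size and frame as the red one. The two boxes may stand in either place.
- red_box_left_top (a point): Centre of the top of the red box's left (+y of the box) button; moves with it. Round cap, 26 mm across, flat top 84 mm above the bench at rest and 76 mm fully pressed; a black ring round it, 34 mm across and 3 mm high, stays below the pressed cap (its top at 73 mm).
- red_box_right_top (a point): Centre of the top of the red box's right (-y of the box) button; moves with it. Same cap as the left one.
- red_box_left (a joint): How far the red box's left button is down: 0 up, 0.008 m fully down. Its spring takes 3 N to start and 6 N fully down, and lifts it when let go.
- red_box_right (a joint): How far the red box's right button is down: 0 up, 0.008 m fully down. Same spring as the left one.
- red_box_drawer (a joint): How far the red drawer is out: 0 shut, 0.060 m fully out. A catch under each button holds it: it is free only while both are over 4.5 mm down, then a damped spring slides it out towards -x of the box in about 2 s. If a button is let up sooner it stops part-way. Fully out, it stays out when the buttons come up.
- red_box_drawer_front (a point): Middle of the red drawer face (94 x 56 mm), 36 mm above the bench; moves out with the drawer.
- green_box_left (a joint): How far the green box's left button is down: 0 up, 0.008 m fully down.
- green_box_right (a joint): How far the green box's right button is down: 0 up, 0.008 m fully down.
- green_box_drawer (a joint): How far the green box's drawer is out: 0 shut, 0.060 m fully out. Stays shut.
- red_wax: Loose half-used block of red wax, 42 x 60 x 22 mm, lying behind the two boxes; bystander. Origin at the centre of its underside.
- bit_block: Loose wooden block with steel bits standing in it, 26 x 70 x 69 mm; bystander. Origin at the centre of its underside.
- white_tape: Loose roll of masking tape lying flat, 75 mm across, 19 mm high; bystander. Origin at the centre of its underside.

How it is judged (in metres and radians):
On the way, in this order (a step that is already met when the one before it is completed fails the run):
1. both red buttons are pressed down at the same time by the fingers, the drawer still nearly shut (value of joint each of red_box_left, red_box_right above 0.005 m and contact force between the fingers and red_box_left above 1 N and contact force between the fingers and red_box_right above 1 N and value of joint red_box_drawer below 0.03 m), for 0.1 s.
2. the drawer has slid fully out while both buttons are still held down by the fingers (value of joint each of red_box_left, red_box_right above 0.005 m and contact force between the fingers and red_box_left above 1 N and contact force between the fingers and red_box_right above 1 N and value of joint red_box_drawer above 0.056 m), for 0.1 s.
At the end, for the whole second after the job is handed in: The red box's drawer is fully out (within 4 mm), both its buttons are back up (within 1.5 mm), the green box is shut with its buttons up, and the wax, bit block and tape lie within 20 mm of where they were (value of joint red_box_drawer above 0.056 m and value of joint each of red_box_left, red_box_right, green_box_left, green_box_right below 0.0015 m and value of joint green_box_drawer below 0.004 m and distance of each of red_wax, bit_block, white_tape from where it was at the start of the episode below 0.02 m); the robot touches nothing.
It fails at once if one red button goes fully down while the other is still up (less than 2 mm down) and the drawer is not yet out (value of joint red_box_drawer below 0.05 m and ((value of joint red_box_left above 0.0065 m and value of joint red_box_right below 0.002 m) or (value of joint red_box_right above 0.0065 m and value of joint red_box_left below 0.002 m))).
It fails at once if the robot touches the red drawer (over 1 N) (contact force between any of the fingers, the arm and red_box_drawer above 1 N).
It fails at once if a green button is pressed more than 3 mm or the green drawer opens (value of joint any of green_box_left, green_box_right above 0.003 m or value of joint green_box_drawer above 0.006 m).
It fails at once if the wax, bit block or tape is lifted (over 8 mm) or pushed aside (over 20 mm) (height (world z) of any of red_wax, bit_block, white_tape above 0.008 m or distance of any of red_wax, bit_block, white_tape from where it was at the start of the episode above 0.02 m).
It also fails if it takes over 32 s, if anything falls off the work surface, if the arm or the gripper's body presses on something with over 40 N, if the wrist force passes 120 N, or if a joint passes its speed limit or range.

## Working session

There is one attempt and no reset: what is moved stays moved. The work goes in short steps, Python scripts to look and compute and a tool call to move; the robot and the scene stay as the last step left them, time stands still between calls to the robot, and variables do not carry over. Pictures are saved under pics/ and viewed, at most 10 in all, crops included, and the job is handed in when it is done.

Besides the shell and the picture viewer there is one more tool, called after "Call:" as a command line: name --pt "numbers of a row" for each row, then --argument value for the rest. move_arm: Moves the arm, as the interface text tells. Shifts and turns lie within -1 to 1; 1 stands for 1 m of shift or 0.5 rad of turn. Its arguments: {"type":"object","properties":{"steps":{"type":"array"},"newtons":{"type":"number"}},"required":["steps"]}

```bash
mkdir -p pics; python3 - <<'E'
from station import state, optics
import cv2, numpy as np
s=state(); print({k:np.round(s[k],3).tolist() for k in ('t','position','tcp_rot','force','grip_width')})
for n in('top','side'):
    im=optics.camera(n); np.save(n+'.npy',im); cv2.imwrite(f'pics/{n}0.png',im[:,:,::-1])
    m=optics.camera_model(n); print(n,np.round(m['intrinsics'],1).tolist(),np.round(m['R'],3).tolist(),np.round(m['t'],1).tolist())
E
```

```text
{'t': 0.0, 'position': [224.332, 609.265, 302.494], 'tcp_rot': [-3.139, 0.0, 2.789], 'force': [-0.095, 0.063, -0.411], 'grip_width': 85.624}
top [[558.6, 0.0, 317.7], [0.0, 558.6, 237.8], [0.0, 0.0, 1.0]] [[-0.009, -1.0, 0.021], [-0.984, 0.005, -0.179], [0.179, -0.023, -0.984]] [180.3, 515.2, 1244.8]
side [[443.9, 0.0, 317.5], [0.0, 443.9, 236.6], [0.0, 0.0, 1.0]] [[0.916, -0.402, 0.009], [-0.165, -0.397, -0.903], [0.366, 0.825, -0.43]] [-362.8, 227.0, 521.7]
```

View pics/top0.png

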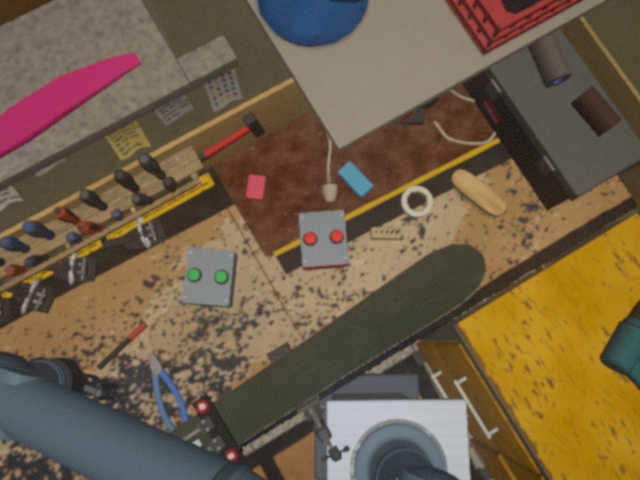

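View pics/side0.png

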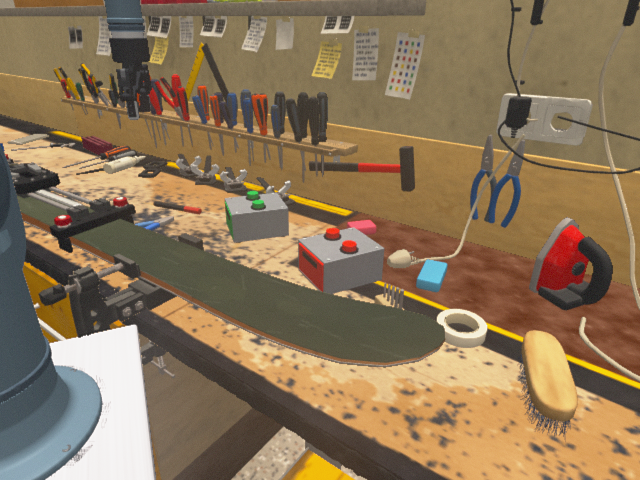

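The top view shows the red buttons at about (310,239) and (337,237) and the green box at (208,276). In the side view the red buttons are at (333,232) and (349,247). The red box stands to the right of the green one (seen from the robot), and its drawer faces the robot.

```bash
cat > h.py <<'E'
import cv2, numpy as np
from station import optics, state
from scipy.spatial.transform import Rotation as Ro
def ray(n,uv):
    m=optics.camera_model(n);R=np.array(m['R']);t=np.array(m['t'])
    d=R.T@np.linalg.inv(m['intrinsics'])@[*uv,1]; return -R.T@t,d/np.linalg.norm(d)
def plane(n,uv,z):
    o,d=ray(n,uv); return o+d*(z-o[2])/d[2]
def tri(a,b):
    A=[];B=[]
    for n,uv in(('top',a),('side',b)):
        o,d=ray(n,uv);P=np.eye(3)-np.outer(d,d);A.append(P);B.append(P@o)
    return np.linalg.solve(sum(A),sum(B))
def blobs(im,roi,hue=(170,10),smin=150,vmin=120,amin=15):
    x0,y0,x1,y1=roi;h=cv2.cvtColor(im[y0:y1,x0:x1].copy(),cv2.COLOR_RGB2HSV)
    H=(h[...,0]>hue[0])|(h[...,0]<hue[1]) if hue[0]>hue[1] else (h[...,0]>hue[0])&(h[...,0]<hue[1])
    m=(H&(h[...,1]>smin)&(h[...,2]>vmin)).astype(np.uint8)
    n,_,st,c=cv2.connectedComponentsWithStats(m)
    return [(np.round(c[i]+[x0,y0],1).tolist(),st[i].tolist()) for i in range(1,n) if st[i,4]>=amin]
E
python3 - <<'E'
from h import *
T=np.load('top.npy');S=np.load('side.npy')
bt=blobs(T,(295,222,352,262)); bs=blobs(S,(320,222,362,258)); print(bt);print(bs)
p=[plane('top',b[0],83) for b in bt]; print(np.round(p,1))
print([np.round(plane('side',b[0],82),1) for b in bs])
g=blobs(T,(180,255,240,300),(45,85)); print([np.round(plane('top',b[0],83),1) for b in g])
for uv in((340,148),(250,0),(257,187),(387,233)): print(uv,np.round(plane('top',uv,0),0),np.round(plane('top',uv,400),0))
E
```

```text
[([336.4, 236.0], [36, 9, 12, 11, 105]), ([309.8, 238.0], [10, 11, 11, 11, 102])]
[([332.1, 232.5], [6, 6, 14, 11, 128]), ([348.8, 245.8], [22, 18, 14, 12, 134])]
[[513.2 135.5  83. ]
 [509.  195.2  83. ]]
[array([509.7, 192.5,  82. ]), array([513. , 130.9,  82. ])]
[]
(340, 148) [749. 119.   0.] [608. 145. 400.]
(250, 0) [1150.  345.    0.] [886. 302. 400.]
(257, 187) [650. 322.   0.] [539. 286. 400.]
(387, 233) [535.   9.   0.] [459.  69. 400.]
```

```bash
python3 - <<'E'
from h import *
print(tri((340,148),(425,12)), tri((340,148),(425,2)))
for z in(450,500,600): print(z,[np.round(plane('top',uv,z)[:2]) for uv in((340,148),(295,75),(245,0),(480,80),(600,10))])
s=state(); R=Ro.from_euler('xyz',s['tcp_rot'])
print(R.inv().apply(np.array([511,163.7,302.5])-s['position']))
E
```

```text
[607.71166882 137.43525374 446.06412623] [604.35720088 137.44345635 458.73525578]
450 [array([590., 148.]), array([717., 221.]), array([853., 306.]), array([709., -87.]), array([ 838., -302.])]
500 [array([573., 152.]), array([692., 220.]), array([821., 300.]), array([684., -70.]), array([ 806., -273.])]
600 [array([537., 158.]), array([642., 218.]), array([755., 288.]), array([635., -36.]), array([ 742., -214.])]
[-422.95725843 -319.14630975    0.92880396]
```

Call:
move_arm --pt "-0.07 -0.04 -0.03 0.009 -0.2" --pt "-0.07 -0.08 -0.06 0.018 -0.4" --pt "-0.07 -0.11 -0.083 0.027 -0.6" --pt "-0.07 -0.14 -0.106 0.036 -0.838" --pt "-0.07 -0.17 -0.128 0.045 -0.838" --pt "-0.07 -0.2 -0.151 0.054 -0.838" --pt "-0.07 -0.23 -0.174 0.06 -0.838" --pt "-0.07 -0.26 -0.196 0.068 -0.838" --pt "-0.07 -0.29 -0.219 0.074 -0.838" --pt "-0.07 -0.32 -0.241 0.08 -0.838" --newtons 20

```text
t: 0.93
position: [441.9, 270.8, 223.1]
tcp_rot: [-3.141, -0.001, -3.076]
force: [0.5, 0.8, -0.1]
grip_width: 45.5
grip_force: 0.0
```

```bash
cat > go.py <<'E'
from h import *
import sys
s=state(); R=Ro.from_euler('xyz',s['tcp_rot'])
print({k:np.round(s[k],3).tolist() for k in ('t','position','tcp_rot','force','grip_width','q')})
print(R.inv().apply(np.array(list(map(float,sys.argv[1:4])))-s['position']), 'turn units',-(float(sys.argv[4])-s['tcp_rot'][2]+3)%(2*np.pi))
E
python3 go.py 511 163.7 212 3.208
```

```text
{'t': 0.933, 'position': [441.906, 270.817, 223.088], 'tcp_rot': [-3.141, -0.001, -3.076], 'force': [0.52, 0.784, -0.145], 'grip_width': 45.464, 'q': [-0.786, 0.229, 0.175, 1.993, -0.05, 0.924, 1.051]}
[ -61.92707319 -111.41191998   11.10463137] turn units 3.282444939761856
```

Call:
move_arm --pt "-0.07 -0.016 -0.028 0.003 0" --pt "-0.07 -0.031 -0.056 0.006 0" --pt "-0.07 -0.047 -0.084 0.009 0" --pt "-0.07 -0.062 -0.111 0.011 0" --pt "-0.07 -0.062 -0.111 0.03 0" --pt "-0.07 -0.062 -0.111 0.03 0"

```text
t: 1.43
position: [510.0, 162.9, 191.1]
tcp_rot: [-3.139, -0.005, -3.081]
force: [-0.9, 0.3, -0.8]
grip_width: 45.7
grip_force: 0.0
```

```bash
python3 go.py 511 163.7 167 3.208; python3 - <<'E'
from h import *
T=optics.camera('top');S=optics.camera('side')
a=np.hstack([cv2.resize(I[y:y+150,x:x+130],None,fx=3,fy=4 if 0 else 3,interpolation=cv2.INTER_CUBIC) for I,x,y in((T,255,160),(S,275,130))])
cv2.imwrite('pics/c1.png',a[:,:,::-1])
E
```

```text
{'t': 1.433, 'position': [509.982, 162.94, 191.122], 'tcp_rot': [-3.139, -0.005, -3.081], 'force': [-0.895, 0.267, -0.82], 'grip_width': 45.706, 'q': [-0.602, 0.31, 0.247, 1.976, -0.096, 0.872, 1.327]}
[-1.18188109  0.76896269 24.11412693] turn units 3.2773330436391923
```

View pics/c1.png

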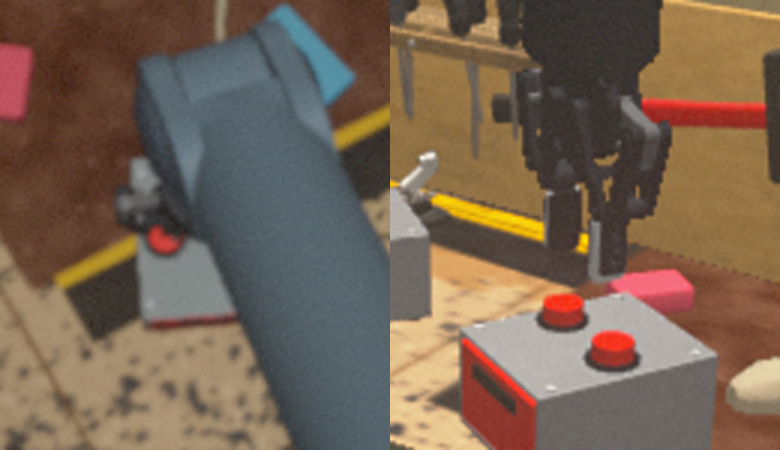

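The side crop shows both fingertips above and slightly behind the caps in the image. The left tip is near side pixel (332,213) and the right near (347,222), with the caps at (332,229) and (349,243). I'll compare these with where the tips should project.

```bash
python3 - <<'E'
from h import *
s=state();R=Ro.from_euler('xyz',s['tcp_rot'])
m=optics.camera_model('side')
for zt in(62,68,73):
  for y in(30,-30):
    for x in (-11,0,11):
      X=R.apply([x,y,zt])+s['position'];c=np.array(m['intrinsics'])@(m['R']@X+m['t']);print(zt,y,x,np.round(X,1),np.round(c[:2]/c[2],1),np.round(((c[0]/c[2]-275)*3+390, (c[1]/c[2]-130)*3)))
E
```

```text
62 30 -11 [518.4 197.3 130.8] [335.9 206.7] [573. 230.]
62 30 0 [507.4 196.5 130.8] [330.7 207.7] [557. 233.]
62 30 11 [496.5 195.8 130.9] [325.4 208.6] [541. 236.]
62 -30 -11 [522.4 137.4 130.8] [353.  218.2] [624. 265.]
62 -30 0 [511.4 136.7 130.9] [347.6 219.3] [608. 268.]
62 -30 11 [500.4 135.9 130.9] [342.1 220.4] [591. 271.]
68 30 -11 [518.4 197.3 124.8] [335.8 209.7] [572. 239.]
68 30 0 [507.4 196.5 124.8] [330.6 210.7] [557. 242.]
68 30 11 [496.4 195.8 124.9] [325.3 211.7] [541. 245.]
68 -30 -11 [522.4 137.4 124.8] [352.8 221.3] [624. 274.]
68 -30 0 [511.4 136.7 124.9] [347.4 222.4] [607. 277.]
68 -30 11 [500.4 135.9 124.9] [341.9 223.6] [591. 281.]
73 30 -11 [518.4 197.3 119.8] [335.7 212.2] [572. 247.]
73 30 0 [507.4 196.5 119.8] [330.5 213.2] [557. 250.]
73 30 11 [496.4 195.8 119.9] [325.3 214.2] [541. 253.]
73 -30 -11 [522.4 137.4 119.8] [352.7 224. ] [623. 282.]
73 -30 0 [511.4 136.7 119.9] [347.3 225.1] [607. 285.]
73 -30 11 [500.4 135.9 119.9] [341.8 226.2] [590. 289.]
```

```bash
python3 go.py 511 163.7 167 3.208;python3 go.py 511 163.7 167 3.208
```

```text
{'t': 1.533, 'position': [509.626, 166.649, 192.848], 'tcp_rot': [-3.141, -0.003, -3.075], 'force': [-0.181, 1.125, 0.404], 'grip_width': 45.922, 'q': [-0.605, 0.307, 0.243, 1.974, -0.096, 0.874, 1.327]}
[-1.25825471 -3.01808069 25.84580288] turn units 3.283218174643988
{'t': 1.533, 'position': [509.626, 166.649, 192.848], 'tcp_rot': [-3.141, -0.003, -3.075], 'force': [-0.181, 1.125, 0.404], 'grip_width': 45.922, 'q': [-0.605, 0.307, 0.243, 1.974, -0.096, 0.874, 1.327]}
[-1.25825471 -3.01808069 25.84580288] turn units 3.283218174643988
```

Call:
move_arm --pt "-0.07 0 0 0.008 0" --pt "-0.07 0 0 0.017 0" --pt "-0.07 0 0 0.017 0" --pt "-0.07 0 0 0.017 0" --pt "-0.07 0 0 0.017 0"

```text
t: 1.95
position: [510.6, 167.2, 176.9]
tcp_rot: [3.142, -0.0, -3.074]
force: [0.3, -0.2, -0.6]
grip_width: 45.6
grip_force: 0.0
```

```bash
python3 go.py 511 163.7 157 3.208; python3 - <<'E'
from h import *
S=optics.camera('side');print(state()['position'],state()['t'])
x,y=305,175
a=cv2.resize(S[y:y+90,x:x+90],None,fx=6,fy=6,interpolation=cv2.INTER_CUBIC)
cv2.imwrite('pics/c2.png',a[:,:,::-1])
E
```

```text
{'t': 1.95, 'position': [510.581, 167.155, 176.854], 'tcp_rot': [3.142, -0.0, -3.074], 'force': [0.313, -0.196, -0.619], 'grip_width': 45.569, 'q': [-0.601, 0.332, 0.24, 1.983, -0.104, 0.839, 1.334]}
[-0.18954029 -3.47586753 19.85339495] turn units 3.284119425342512
[510.85056646 167.04816803 177.07866597] 2.0
```

View pics/c2.png

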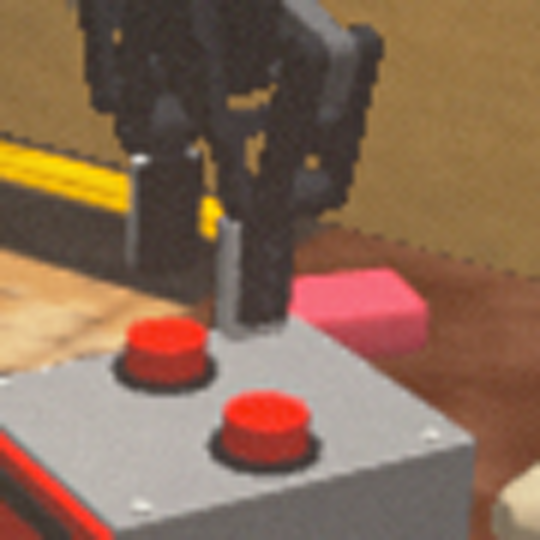

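The side crop shows the tips about 53 mm apart, at crop positions (166,268) and (252,330). The caps are at (167,333) and (266,407), 60 mm apart. I'll open the fingers about 7 mm, shift slightly and lower towards contact.

Call:
move_arm --pt "-0.24 -0.001 -0.002 0.003 0" --pt "-0.24 -0.001 -0.002 0.007 0" --pt "-0.24 -0.001 -0.002 0.011 0" --pt "-0.24 -0.001 -0.002 0.015 0" --pt "-0.24 -0.001 -0.002 0.015 0" --pt "-0.24 -0.001 -0.002 0.015 0"

```text
t: 2.5
position: [511.6, 164.5, 161.3]
tcp_rot: [-3.141, -0.001, -3.075]
force: [0.2, 0.4, 0.8]
grip_width: 53.0
grip_force: 0.0
```

```bash
python3 - <<'E'
from h import *
S=optics.camera('side');s=state();print(s['position'],s['force'],s['t'],s['grip_width'])
x,y=305,175
a=cv2.resize(S[y:y+90,x:x+90],None,fx=6,fy=6,interpolation=cv2.INTER_CUBIC)
cv2.imwrite('pics/c3.png',a[:,:,::-1])
E
```

```text
[511.83236606 164.62743024 161.61070957] [ 0.37480576  0.43924525 -0.95375763] 2.55 53.15527926941915
```

View pics/c3.png

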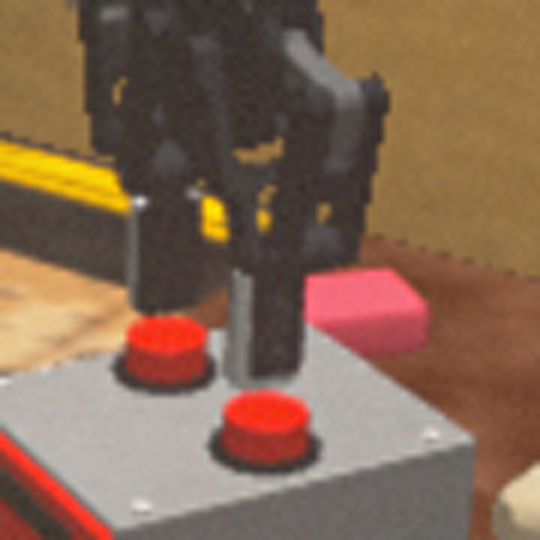

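The tips now match the cap spacing and sit about 8 mm above the caps. I'll lower to first contact.

Call:
move_arm --pt "-0.24 -0.001 0.0005 0.003 0" --pt "-0.24 -0.001 0.0005 0.006 0" --pt "-0.24 -0.001 0.0005 0.009 0" --pt "-0.24 -0.001 0.0005 0.011 0" --pt "-0.24 -0.001 0.0005 0.011 0" --pt "-0.24 -0.001 0.0005 0.011 0"

```text
t: 3.05
position: [513.2, 165.4, 151.5]
tcp_rot: [3.141, 0.0, -3.075]
force: [-1.1, -0.8, 4.5]
grip_width: 53.1
grip_force: 2.6
```

Call:
move_arm --pt "-0.24 0 0 0.001 0" --pt "-0.24 0 0 0.002 0" --pt "-0.24 0 0 0.002 0"

```text
t: 3.3
position: [513.2, 165.4, 150.0]
tcp_rot: [3.141, -0.0, -3.075]
force: [-2.8, -1.4, 8.6]
grip_width: 52.9
grip_force: 3.9
```

```bash
python3 - <<'E'
from h import *
S=optics.camera('side');s=state();print(s['position'],s['force'],s['ft_torque'],s['t'],s['grip_width'])
x,y=305,175
a=cv2.resize(S[y:y+90,x:x+90],None,fx=6,fy=6,interpolation=cv2.INTER_CUBIC)
cv2.imwrite('pics/c4.png',a[:,:,::-1])
E
```

```text
[513.1855216  165.40340591 150.0181228 ] [-2.70082918 -1.1829876   8.64875538] [-0.14497829  0.48849776  0.02654887] 3.35 52.822530253030905
```

View pics/c4.png

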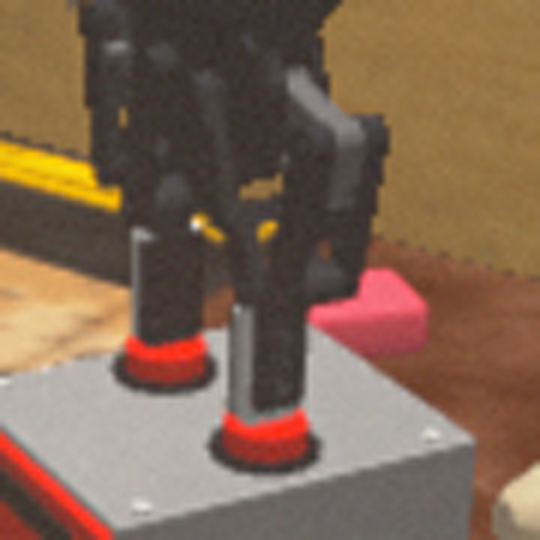

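Both tips sit squarely on their caps, each about 3 mm down (left tip at crop (170,340), right at (268,410)). I'll press fully and hold.

Call:
move_arm --pt "-0.24 0 0 0.001 0" --pt "-0.24 0 0 0.003 0" --pt "-0.24 0 0 0.005 0" --pt "-0.24 0 0 0.005 0" --pt "-0.24 0 0 0.005 0" --pt "-0.24 0 0 0.005 0"

```text
t: 3.85
position: [513.2, 165.4, 145.5]
tcp_rot: [3.141, -0.0, -3.075]
force: [-4.5, -1.6, 11.6]
grip_width: 52.7
grip_force: 5.6
```

Call:
move_arm --pt "-0.24 0 0 0.0006 0" --pt "-0.24 0 0 0.0006 0" --pt "-0.24 0 0 0.0006 0" --pt "-0.24 0 0 0.0006 0" --pt "-0.24 0 0 0.0006 0" --pt "-0.24 0 0 0.0006 0" --pt "-0.24 0 0 0.0006 0" --pt "-0.24 0 0 0.0006 0" --pt "-0.24 0 0 0.0006 0" --pt "-0.24 0 0 0.0006 0"

```text
t: 4.68
position: [513.2, 165.4, 145.1]
tcp_rot: [3.141, -0.0, -3.075]
force: [-3.1, -0.1, 12.5]
grip_width: 52.9
grip_force: 6.1
```

Call:
move_arm --pt "-0.24 0 0 0 0" --pt "-0.24 0 0 0 0" --pt "-0.24 0 0 0 0" --pt "-0.24 0 0 0 0" --pt "-0.24 0 0 0 0" --pt "-0.24 0 0 0 0" --pt "-0.24 0 0 0 0" --pt "-0.24 0 0 0 0" --pt "-0.24 0 0 0 0" --pt "-0.24 0 0 0 0"

```text
t: 5.52
position: [513.2, 165.4, 145.1]
tcp_rot: [3.141, -0.0, -3.075]
force: [-4.5, -1.3, 11.8]
grip_width: 53.3
grip_force: 6.1
```

Call:
move_arm --pt "-0.24 0 0 0 0" --pt "-0.24 0 0 0 0" --pt "-0.24 0 0 0 0" --pt "-0.24 0 0 0 0" --pt "-0.24 0 0 0 0" --pt "-0.24 0 0 0 0" --pt "-0.24 0 0 0 0" --pt "-0.24 0 0 0 0" --pt "-0.24 0 0 0 0" --pt "-0.24 0 0 0 0"

```text
t: 6.35
position: [513.2, 165.4, 145.1]
tcp_rot: [3.141, -0.0, -3.075]
force: [-3.7, -2.0, 11.2]
grip_width: 53.0
grip_force: 6.1
```

```bash
python3 - <<'E'
from h import *
S=optics.camera('side');s=state();print(s['position'],s['force'],s['t'],s['grip_width'])
x,y=260,180
a=cv2.resize(S[y:y+130,x:x+150],None,fx=4,fy=4,interpolation=cv2.INTER_CUBIC)
cv2.imwrite('pics/c5.png',a[:,:,::-1])
E
```

```text
[513.24362031 165.38982904 145.11791445] [-4.05606708 -1.69559482 12.18765339] 6.4 52.69381198421411
```

View pics/c5.png

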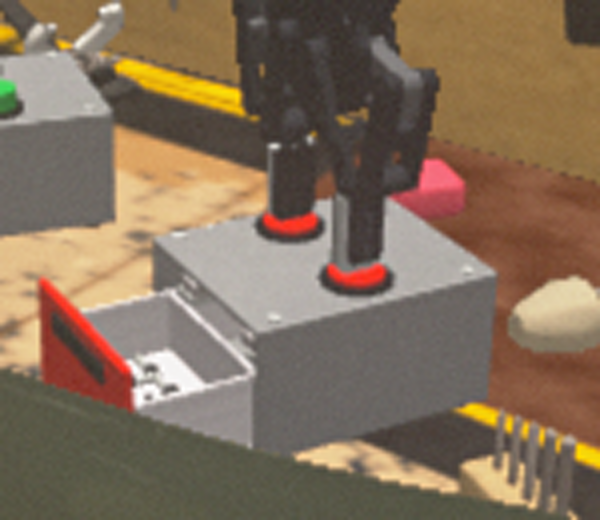

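The side crop shows the drawer well out, with its face at crop x 40–130, and both caps down to their rings. I'll hold a while longer and check that the drawer has stopped.

Call:
move_arm --pt "-0.24 0 0 0 0" --pt "-0.24 0 0 0 0" --pt "-0.24 0 0 0 0" --pt "-0.24 0 0 0 0" --pt "-0.24 0 0 0 0" --pt "-0.24 0 0 0 0" --pt "-0.24 0 0 0 0" --pt "-0.24 0 0 0 0" --pt "-0.24 0 0 0 0" --pt "-0.24 0 0 0 0"

```text
t: 7.23
position: [513.2, 165.4, 145.1]
tcp_rot: [3.141, -0.0, -3.075]
force: [-4.6, -0.8, 12.9]
grip_width: 52.8
grip_force: 6.1
```

```bash
cat > d.py <<'E'
from h import *
S=optics.camera('side'); np.save('s_now.npy',S)
b=blobs(S,(262,240,312,290),smin=130,vmin=70,amin=40);print(b)
# drawer-face top corners: x along box from face plane; project expected top-left/right corners for travel d
c,s_=np.cos(.066),np.sin(.066);m=optics.camera_model('side')
for d in(50,56,60):
  out=[]
  for y in(47,-47):
    X=np.array([512+c*(-62-d)-s_*y,165.4+s_*(-62-d)+c*y,64]);p=np.array(m['intrinsics'])@(m['R']@X+m['t']);out.append(np.round(p[:2]/p[2],1).tolist())
  print(d,out)
E
python3 d.py
```

```text
[([279.4, 267.8], [7, 9, 24, 34, 372])]
50 [[273.1, 248.8], [294.8, 272.0]]
56 [[270.1, 249.5], [291.5, 272.8]]
60 [[268.0, 249.9], [289.3, 273.3]]
```

Call:
move_arm --pt "-0.24 0 0 0 0" --pt "-0.24 0 0 0 0" --pt "-0.24 0 0 0 0" --pt "-0.24 0 0 0 0" --pt "-0.24 0 0 0 0" --pt "-0.24 0 0 0 0" --pt "-0.24 0 0 0 0" --pt "-0.24 0 0 0 0" --pt "-0.24 0 0 0 0" --pt "-0.24 0 0 0 0"

```text
t: 8.12
position: [513.2, 165.4, 145.1]
tcp_rot: [3.141, -0.0, -3.075]
force: [-3.6, -1.3, 12.1]
grip_width: 52.8
grip_force: 6.1
```

```bash
python3 d.py
```

```text
[([279.4, 267.8], [7, 9, 24, 34, 368])]
50 [[273.1, 248.8], [294.8, 272.0]]
56 [[270.1, 249.5], [291.5, 272.8]]
60 [[268.0, 249.9], [289.3, 273.3]]
```

The drawer has stopped at the fully-out position: the face edge measures about 269 px and I expected about 268. I'll release straight up.

Call:
move_arm --pt "-0.24 0 0 -0.004 0" --pt "-0.24 0 0 -0.01 0" --pt "-0.24 0 0 -0.02 0" --pt "-0.24 0 0 -0.04 0" --pt "-0.24 0 0 -0.06 0" --pt "-0.24 0 0 -0.08 0" --pt "-0.24 0 0 -0.08 0" --pt "-0.24 0 0 -0.08 0"

```text
t: 8.83
position: [513.7, 165.5, 224.5]
tcp_rot: [3.14, 0.003, -3.075]
force: [0.1, -0.4, -0.7]
grip_width: 52.7
grip_force: 0.0
```

```bash
python3 d.py | head -1; python3 - <<'E'
from h import *
S=np.load('s_now.npy');s=state();print(s['position'],s['force'],s['t'])
print(blobs(S,(320,222,362,258)))
cv2.imwrite('pics/c6.png',cv2.resize(S[150:320,200:440],None,fx=3,fy=3)[:,:,::-1])
E
```

```text
[([279.4, 267.8], [7, 9, 24, 34, 370])]
[512.76638922 165.22038557 223.1995063 ] [-0.96877741  0.50263686 -0.02126075] 8.8833
[([332.1, 232.5], [6, 6, 13, 11, 126]), ([348.7, 245.8], [22, 19, 14, 11, 135])]
```

View pics/c6.png

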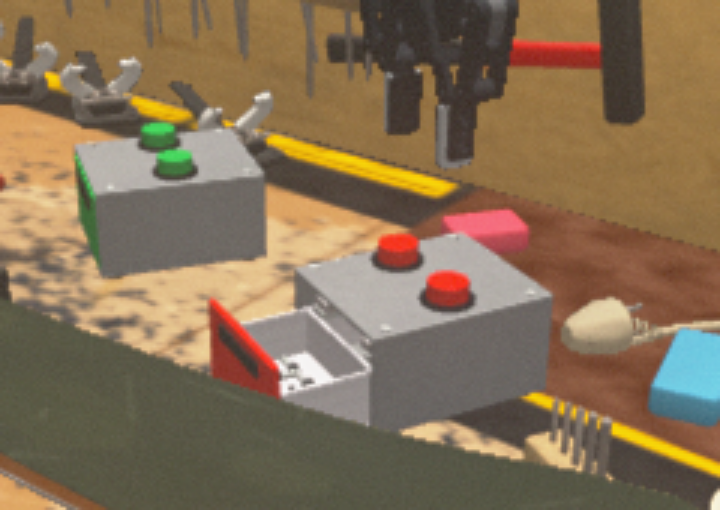

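The drawer is fully out, and both red caps are back at their starting pixels, (332,232) and (349,246). The gripper is clear above the box, and the green box and bystanders are untouched.

```bash
python3 -c "
from station import workorder; print(workorder.sign_off())"
```

```text
the job is handed in; nothing more can be done
None
```

I pressed both red buttons down together and held them until the drawer slid fully out, then released them and moved clear; the job is handed in, and the sign-off gave no verdict.

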